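# Set the empty hoop clamps half open

### The job

Get the two empty strip clamps ready for the next cane hoops: with a fingertip, push each one's upright jaw tab back against its spring until its stop pin drops, then let go so that the jaw springs back and stays half open against the pin. Do not touch the stop pins, leave the clamp that is shut on the glued hoop alone, and leave everything else on the table where it is.

Things in the scene. Friction and masses are not known exactly. Their poses are not given: they have to be found in the camera images.
- clamp_a: EMPTY strip clamp (to be opened). Fixed to the table. Plywood base 200 x 50 x 10 mm, origin at its underside's centre. x axis: the way the jaw opens (level, within 15 deg of straight ahead); z up. In it: fixed anvil x -100 to -86, top z 30; bridge with the stop pin x 17 to 43, 46 wide, top z 46.
- tab_a (a point): point on the push face of clamp_a's sliding jaw, an upright wooden tab 40 wide (clamp y), 12 mm thick, z 12 to 75 mm. The point is mid-width on the face looking to the clamp's -x, at z 58; it moves with the jaw; axes as the clamp's. A fingertip lowered in front of this face, over the anvil (top z 30), pushes the tab to the clamp's +x.
- slide_a (a joint): opening of the jaw in m: 0 jaw against the anvil (the start), 0.065 end stop. A spring drives it shut: 4 N at 0, 9 N at 0.065, plus damping 2 N per 0.1 m/s. Let go before the stop pin drops (at about 0.033) it runs shut; let go beyond (0.040 to 0.060 is sure) it springs back and stays against the dropped pin at about 0.032, half open.
- pin_a (a joint): drop of the sprung stop pin in m: 0 while it rides up on the slide, 0.008 when it has dropped behind the slide's step. It drops by itself, pushed by its own spring.
- pin_top_a (a point): centre of the top of the stop pin's knob (16 dia x 8), over the bridge, at clamp x 30, z 70 mm while up and 62 mm when dropped
- clamp_b: EMPTY strip clamp (to be opened). Fixed to the table. Plywood base 200 x 50 x 10 mm, origin at its underside's centre. x axis: the way the jaw opens (level, within 15 deg of straight ahead); z up. In it: fixed anvil x -100 to -86, top z 30; bridge with the stop pin x 17 to 43, 46 wide, top z 46.
- tab_b (a point): point on the push face of clamp_b's sliding jaw, an upright wooden tab 40 wide (clamp y), 12 mm thick, z 12 to 75 mm. The point is mid-width on the face looking to the clamp's -x, at z 58; it moves with the jaw; axes as the clamp's. A fingertip lowered in front of this face, over the anvil (top z 30), pushes the tab to the clamp's +x.
- slide_b (a joint): opening of the jaw in m: 0 jaw against the anvil (the start), 0.065 end stop. A spring drives it shut: 4 N at 0, 9 N at 0.065, plus damping 2 N per 0.1 m/s. Let go before the stop pin drops (at about 0.033) it runs shut; let go beyond (0.040 to 0.060 is sure) it springs back and stays against the dropped pin at about 0.032, half open.
- pin_b (a joint): drop of the sprung stop pin in m: 0 while it rides up on the slide, 0.008 when it has dropped behind the slide's step. It drops by itself, pushed by its own spring.
- pin_top_b (a point): centre of the top of the stop pin's knob (16 dia x 8), over the bridge, at clamp x 30, z 70 mm while up and 62 mm when dropped
- clamp_c: LOADED strip clamp (leave alone), shut on a glued cane hoop, 110 dia, lying level to its -x side over the anvil, z 19 to 29. Fixed to the table. Plywood base 200 x 50 x 10 mm, origin at its underside's centre. x axis: the way the jaw opens (level, within 15 deg of straight ahead); z up. In it: fixed anvil x -100 to -86, top z 30; bridge with the stop pin x 17 to 43, 46 wide, top z 46.
- tab_c (a point): point on the push face of clamp_c's sliding jaw, an upright wooden tab 40 wide (clamp y), 12 mm thick, z 12 to 75 mm. The point is mid-width on the face looking to the clamp's -x, at z 58; it moves with the jaw; axes as the clamp's. A fingertip lowered in front of this face, over the anvil (top z 30), pushes the tab to the clamp's +x.
- slide_c (a joint): opening of the loaded clamp's jaw in m from its shut place on the hoop (6 mm from the anvil); starts and must stay at 0; sprung shut like the others.
- paint_jar: glass paint jar, 50 dia x 62 tall, standing between two clamps (mm); origin at the centre of its underside; loose, only in the way
- tape_roll: roll of paper tape lying flat, 64 dia x 24 tall, between two clamps (mm); origin at the centre of its underside; loose, only in the way
- glue_bottle: white glue bottle, 72 dia x 190 tall, at the left (mm); origin at the centre of its underside; loose, only in the way
- glasses_case: black spectacle case, 65 x 165 x 50 tall, beyond the clamps (mm); origin at the centre of its underside; loose, only in the way
- spare_hoop: loose cane hoop lying flat, 104 dia x 10 tall, beyond the clamps (mm); origin at the centre of its underside; loose, only in the way
- mug: white mug, 80 dia x 80 tall, at the right (mm); origin at the centre of its underside; loose, only in the way
- wood_offcut: wood offcut, 90 x 35 x 22 tall, at the right (mm); origin at the centre of its underside; loose, only in the way
- bone_folder: white flat folding tool, 150 x 20 x 6, at the left (mm); origin at the centre of its underside; loose, only in the way

How it is judged:
At the end, for the whole second after the job is handed in: Both empty clamps' jaws rest half open (28 to 37 mm) against their dropped stop pins (pin dropped more than 5 mm), at rest; the loaded clamp is still shut on its hoop (opened less than 4 mm) (value of joint slide_a between 0.028 and 0.037 m and value of joint each of pin_a, pin_b above 0.005 m and velocity of joint slide_a between -0.01 and 0.01 m/s and value of joint slide_b between 0.028 and 0.037 m and velocity of joint slide_b between -0.01 and 0.01 m/s and value of joint slide_c below 0.004 m); the robot touches nothing.
It fails at once if a bystander was lifted or moved more than 30 mm (distance of any of paint_jar, tape_roll, glue_bottle, glasses_case, spare_hoop, mug, wood_offcut, bone_folder from where it was at the start of the episode above 0.03 m).
It fails at once if the clamp with the glued hoop was opened or pushed on (over 3 N) (value of joint slide_c above 0.004 m or contact force between any of the fingers, the arm and clamp_c above 3 N).
It fails at once if a stop pin was pulled up or pushed by the robot (value of joint pin_a below -0.002 m or contact force between any of the fingers, the arm and pin_a above 2 N).
It fails at once if a stop pin was pulled up or pushed by the robot (value of joint pin_b below -0.002 m or contact force between any of the fingers, the arm and pin_b above 2 N).
It also fails if it takes over 42 s, if anything falls off the work surface, if the arm or the gripper's body presses on something with over 40 N, if the wrist force passes 120 N, or if a joint passes its speed limit or range.

### The arm

A 6-joint arm with a two-finger parallel gripper is mounted at the origin on the work surface. World frame = base frame: x ahead of the robot, y to its left, z up, the work surface at z = 0. Lengths are in m, angles in rad, forces in N, time in s.
With the tool pointing down it reaches from about 0.3 to 0.85 m from the base axis. Payload 5.4 kg.
Tool frame: the origin (TCP) lies on the front face of the gripper's body, between the roots of the fingers; the fingertips stand 73 mm ahead of it and the grasp point (between the pads) lies 54 mm ahead of it; x points along the fingers, y is the direction in which the jaws open and shut, and the axes are right-handed (so a half turn about x gives the same grasp; the last joint's range is limited). The gripper opens to 85 mm and grips with 20 to 120 N. Pads are 22 mm wide; open, the fingers measure 114 mm over their backs; the gripper's body (76 mm by 85 mm) begins 54 mm behind the grasp point. The pads swing forward as they close: fully open they stand 13 mm farther back than shut.
Start: joints at [-1.471, 0.158, 1.597, -0, 1.386, -0.21], TCP at [0.175, -0.548, 0.304] pointing down, gripper open.
Joint ranges: [-2.91, 2.91], [-0.94, 2.29], [0.18, 2.7], [-1.29, 4.43], [0.17, 2.64], [-3, 3]. Speed limits (rad/s): [2.57, 2.57, 3.14, 3.14, 3.14, 3.14].

### API

Orientations are given as a 3x3 rotation matrix whose columns are the frame's x, y, z axes.
In Python, from cell import * gives the robot as it stands. The module is installed in compiled form; this text tells all that it offers. Calls block until the motion is done:
- move_to(position, orientation): joint-space move of the TCP to a pose.
- movel(position, frame=None, vel=0.15, until_force=None): straight line of the TCP; frame=None keeps the orientation; vel is the mean speed in m/s. With until_force (N) it stops when the force on the tool has changed by that much, and returns True; else False.
- set_joints(angles): joint-space move.
- command_gripper(opening): finger opening in m; the grip force is fixed at half the most; returns when the fingers have stopped.
- hold(seconds).
- ik(position, orientation): joint angles nearest the present ones, or None.
- snapshot(name): name is "scene" or "top" or "wrist"; returns a dict with "frame" (400x640x3 uint8, red, green, blue), "mtx" (3x3 intrinsics, pixels), "dist" ([k1, k2, p1, p2, k3] as OpenCV has them; the pictures are not rectified), "rvec" (rotation vector, rad) and "tvec" (3), from world to camera coordinates, as OpenCV has them. Camera axes: x right, y down, z forward; pixel columns grow to the right and rows downward; lengths in m; the calibration is good to about 2 mm. A picture is of the moment at which its call begins. There is no depth.
A pose or a line that the arm cannot do raises MotionError and nothing moves.
- sign_off(): hands the job in, once; it reports no verdict.
Trained networks look in a picture, given as the dict that the camera call returned (one of the last four; its "shot" number tells which), for a name from the list of things; names that differ only in an ending like _2 or _b are one class to them, and where a whole thing is asked for, a point or a joint stands for the part that bears it (a point fixed in the world has none). Each returns a list of dicts, best first, with "score" (0 to 1); they miss things now and then, are a little off and sometimes report something else, mostly with a low value. They report only what shows in the picture. A call takes as long as a camera call.
- silhouettes(picture, label): "region" (400x640 bool, what is visible of it) and "location" ([row, column] in pixels, amid what is visible of it).
- mark_of(picture, label): "location" ([row, column] in pixels: a listed point, or the origin of a listed thing).
Readings, each from a call of its own:
- read_time(): time.
- read_joint_pos(): joint angles.
- read_joint_velocities(): joint speeds.
- read_effort(): joint torques, N m.
- read_tool_pos(): TCP position.
- read_tool_rot(): TCP orientation.
- read_contact_force(): force on the tool from outside, world axes, zero at the start.
- read_torque(): the same for the moment, N m.
- read_finger_gap(): finger opening in m.
Only numpy, scipy, OpenCV 4.12 (cv2) and the standard library are available. Lean on these libraries where they do the work, as an engineer would, in place of code of your own. Each camera call takes 0.05 s, during which the arm holds its last target. There are 200 camera calls.

## Working session

There is one attempt and no reset: what is moved stays moved. The work goes in short steps, each a Python script; the robot and the scene stay as the last script left them, time stands still between calls to the robot, and variables do not carry over. Pictures are saved under pics/ and viewed, about 8 in all and at most 12, crops included, and the job is handed in when it is done.

```bash
mkdir -p pics; cat > h.py <<'E'
from cell import *
import numpy as np, cv2
def ray(p,rc):
    u=cv2.undistortPoints(np.array([[[rc[1],rc[0]]]],float),p["mtx"],np.array(p["dist"],float))[0,0]
    R=cv2.Rodrigues(np.array(p["rvec"],float))[0]; t=np.array(p["tvec"],float).reshape(3)
    return -R.T@t, R.T@np.array([u[0],u[1],1.])
def at_z(p,rc,z):
    o,d=ray(p,rc); return o+d*(z-o[2])/d[2]
def save(p,n): cv2.imwrite(f"pics/{n}.png",np.ascontiguousarray(p["frame"][:,:,::-1]))
E
python3 - <<'E'
from h import *
np.set_printoptions(precision=3,suppress=True)
for c in ("top","scene"):
    p=snapshot(c); save(p,c+"0")
    print(c,ray(p,[200,320])[0])
    for l,z in (("tab_a",.058),("pin_top_a",.07),("clamp_a",0),("clamp_c",0),("paint_jar",0),("tape_roll",0),("glue_bottle",0),("mug",0)):
        print(l,[(round(m["score"],2),np.round(m["location"]),at_z(p,m["location"],z)[:2]) for m in mark_of(p,l)])
print(read_time())
E
```

```text
top [0.507 0.01  1.097]
tab_a [(0.79, array([259., 428.]), array([ 0.473, -0.284])), (0.75, array([254., 225.]), array([0.475, 0.28 ])), (0.74, array([256., 322.]), array([0.477, 0.009])), (0.28, array([227., 318.]), array([0.555, 0.022]))]
pin_top_a [(0.57, array([215., 430.]), array([ 0.596, -0.288])), (0.56, array([216., 319.]), array([0.586, 0.02 ]))]
clamp_a [(0.97, array([228., 319.]), array([0.557, 0.02 ])), (0.74, array([228., 425.]), array([ 0.564, -0.291])), (0.58, array([221., 240.]), array([0.571, 0.256]))]
clamp_c [(0.97, array([228., 319.]), array([0.557, 0.02 ])), (0.74, array([228., 425.]), array([ 0.564, -0.291])), (0.58, array([221., 240.]), array([0.571, 0.256]))]
paint_jar [(0.64, array([275., 491.]), array([ 0.429, -0.487])), (0.61, array([206., 280.]), array([0.619, 0.137]))]
tape_roll [(0.59, array([214., 374.]), array([ 0.6  , -0.139]))]
glue_bottle [(0.59, array([204., 158.]), array([0.614, 0.503])), (0.38, array([212., 432.]), array([ 0.612, -0.312]))]
mug [(0.8, array([270., 491.]), array([ 0.444, -0.487])), (0.48, array([264., 162.]), array([0.439, 0.48 ])
[... 359 characters left out ...]
82])), (0.49, array([192., 326.]), array([0.609, 0.016]))]
clamp_a [(0.92, array([202., 324.]), array([0.572, 0.019])), (0.91, array([213., 229.]), array([ 0.558, -0.287])), (0.81, array([192., 395.]), array([0.571, 0.262]))]
clamp_c [(0.92, array([202., 324.]), array([0.572, 0.019])), (0.91, array([213., 229.]), array([ 0.558, -0.287])), (0.81, array([192., 395.]), array([0.571, 0.262]))]
paint_jar [(0.52, array([208., 362.]), array([0.63 , 0.128]))]
tape_roll [(0.87, array([214., 277.]), array([ 0.601, -0.14 ])), (0.67, array([163., 439.]), array([0.443, 0.479]))]
glue_bottle [(0.72, array([189., 467.]), array([0.612, 0.505]))]
mug [(0.59, array([196., 165.]), array([ 0.425, -0.484]))]
0.9
```

```bash
python3 -c "
import cv2
i=cv2.imread('pics/top0.png');cv2.imwrite('pics/top0c.png',cv2.resize(i[130:330,170:470],None,fx=2.66,fy=2.66,interpolation=3))"
```

```text
(no output)
```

View pics/top0c.png

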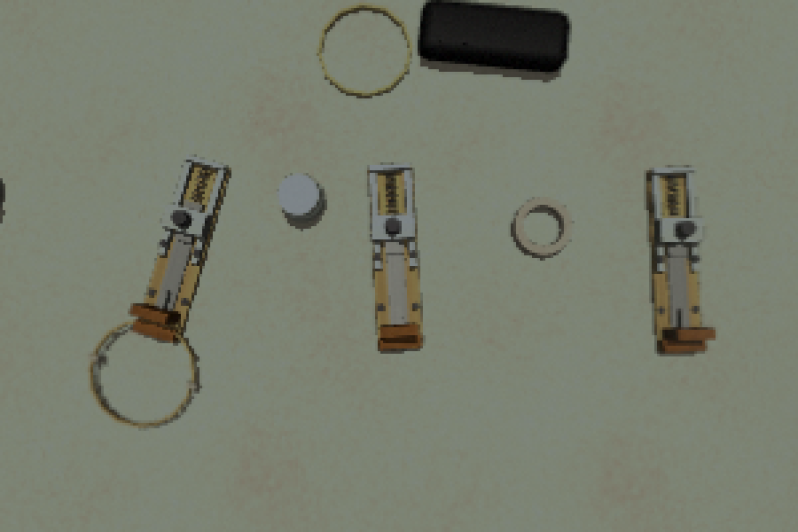

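View pics/scene0.png

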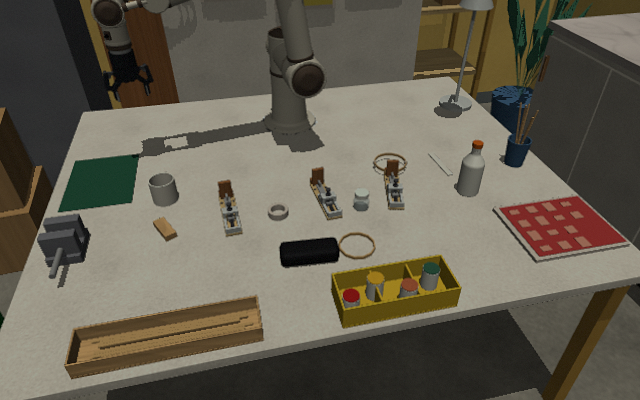

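The top crop shows clamp_c, with the hoop, on the left (about y 0.27). The empty clamps are in the middle and on the right. Their tab-to-pin distance measures 114–117 mm, against 116 expected. I'll push the right clamp first, with the gripper shut.

```bash
cat >> h.py <<'E'
def push(face,yaw,z=.124):
    x=np.array([np.cos(yaw),np.sin(yaw),0]); y=np.array([-x[1],x[0],0])
    f=np.array([face[0],face[1],0])+[0,0,z]
    R=np.column_stack([[0,0,-1],y,x])
    pre=f-x*.036
    move_to(pre+[0,0,.1],R); command_gripper(0)
    hit=movel(pre,vel=.15,until_force=5)
    print("pre",hit,read_tool_pos(),read_contact_force())
    if hit: return
    hit=movel(f+x*.01,vel=.04,until_force=2.5)
    c=np.array(read_tool_pos()); print("contact",hit,"fingerfront-face",(c-f)@x+.011,read_contact_force())
    if not hit: return
    movel(c+x*.050,vel=.06); hold(.2); print("pushed",read_tool_pos(),read_contact_force())
    movel(pre,vel=.08); print("back",read_contact_force())
    movel(pre+[0,0,.12],vel=.2); print(read_time())
E
python3 - <<'E'
from h import *
np.set_printoptions(precision=3,suppress=True)
print(read_tool_rot())
push((.479,-.2875),.01)
p=snapshot("top"); save(p,"top1"); q=snapshot("wrist"); save(q,"wrist1")
i=p["frame"][180:290,385:475,::-1]; j=cv2.resize(q["frame"][:,:,::-1],(480,300))
i=cv2.resize(i,None,fx=2.72,fy=2.72,interpolation=3)
cv2.imwrite("pics/c1.png",np.hstack([i[:299],j[:i[:299].shape[0]]]))
E
```

```text
[[-0.     0.305 -0.952]
 [-0.    -0.952 -0.305]
 [-1.     0.     0.   ]]
pre False [ 0.444 -0.288  0.125] [ 0.722 -0.393  0.803]
contact True fingerfront-face -0.0003470843171582763 [-2.394 -0.369  0.649]
pushed [ 0.516 -0.285  0.123] [-7.991  4.463  4.663]
back [ 0.469  0.063 -0.055]
8.0917
```

View pics/c1.png

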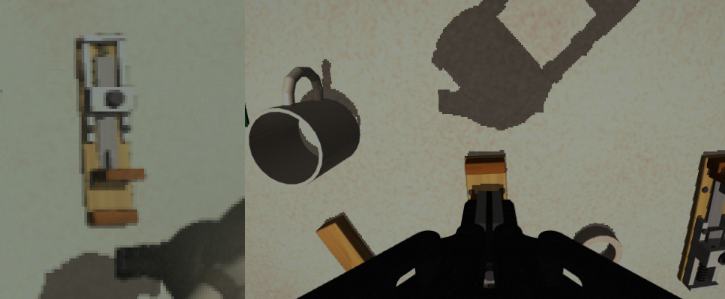

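The right jaw now stands half open: there is a clear gap between tab and anvil in the left panel. Contact came within 0.4 mm of the predicted place. Next is the middle clamp.

```bash
python3 - <<'E'
from h import *
np.set_printoptions(precision=3,suppress=True)
push((.482,.0105),.075)
a=np.array(read_tool_pos()); move_to(a+[-.08,-.15,.05],read_tool_rot()); hold(.3)
p=snapshot("top"); save(p,"top2"); s=snapshot("scene")
for q in (p,s):
  for l,z in (("tab_a",.058),("pin_top_a",.062),("paint_jar",0),("tape_roll",0)):
    print(l,[(round(m["score"],2),at_z(q,m["location"],z)[:2]) for m in mark_of(q,l)])
cv2.imwrite("pics/c2.png",np.vstack([cv2.resize(p["frame"][130:330,170:470,::-1],None,fx=2,fy=2,interpolation=3)[:300],
 cv2.resize(s["frame"][150:250,200:425,::-1],(600,267),interpolation=3)]))
print(read_time(),read_contact_force())
E
```

```text
pre False [0.447 0.008 0.125] [ 0.499 -0.252  0.066]
contact True fingerfront-face -0.00627650523085941 [-1.908 -0.418  2.59 ]
pushed [0.513 0.014 0.123] [-7.225  0.643  5.212]
back [ 0.768  0.144 -0.147]
13.9417
tab_a [(0.73, array([0.486, 0.285])), (0.53, array([ 0.512, -0.274])), (0.51, array([0.502, 0.022]))]
pin_top_a [(0.41, array([ 0.601, -0.283]))]
paint_jar [(0.54, array([0.618, 0.135]))]
tape_roll [(0.79, array([ 0.602, -0.136])), (0.25, array([0.562, 0.028]))]
tab_a [(0.75, array([0.517, 0.019])), (0.74, array([ 0.517, -0.294])), (0.52, array([0.519, 0.266])), (0.41, array([ 0.859, -0.09 ]))]
pin_top_a [(0.52, array([ 0.601, -0.284]))]
paint_jar [(0.65, array([0.609, 0.516]))]
tape_roll [(0.85, array([ 0.601, -0.135]))]
15.4833 [-0.163 -0.541  0.731]
```

View pics/c2.png

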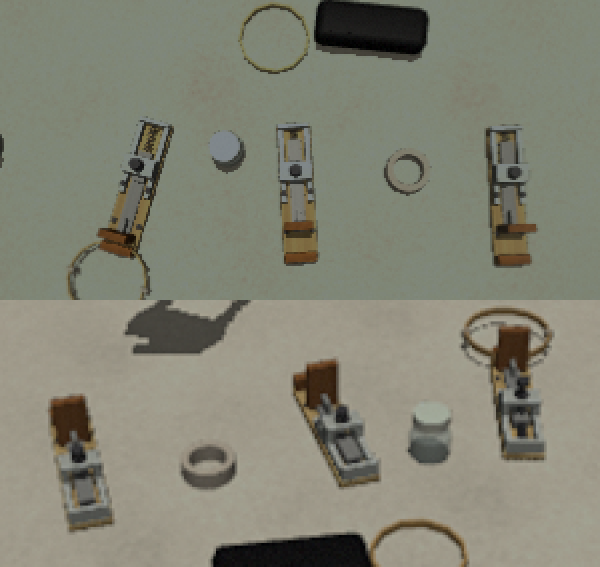

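Both empty clamps now show a clear gap between tab and anvil with the spring compressed. The hoop clamp is still shut, and the jar, tape roll, case and spare hoop haven't moved. The arm is clear.

```bash
python3 - <<'E'
from h import *
sign_off()
E
```

```text
the job is handed in; nothing more can be done
```

I opened both empty clamps (middle and right) with the closed fingertips and handed the job in at about 15.5 s of the 42 s allowed. I felt for each jaw tab, pushed it about 50 mm, then backed off and lifted clear.

- **Jaws:** the last pictures show both jaws standing half open. The trained networks put the tabs about 20–39 mm from where they started. The low end comes from the top camera, and the scene camera gave about 32–35 mm on both clamps.
- **Stop pins:** I did not measure their drop directly. I take it from the jaws staying open after release. The right pin's knob was found at the place expected for a dropped pin. The middle pin's knob was not detected in the last check.
- **Hoop clamp and other things:** the hoop clamp still looks shut. The tape roll was measured within about 5 mm of its starting place. The top camera puts the paint jar in its starting place too; the scene camera's only hit for it was on the glue bottle. The spectacle case and spare hoop look unmoved by eye. I did not re-check the mug, glue bottle, offcut or bone folder, but the arm never came near them at low height.
- **Disagreement:** on the middle clamp, the contact signal came about 6 mm earlier than predicted. The push was measured from that point, so it may have opened as little as about 44 mm. That is still inside the sure range of 40–60 mm.

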